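# Flip the status flag from red to green

### The job

The run marked by the stand with the blue base is finished: flip its hinged flag over the hinge and push it down flat on the other side, so that its green face lies level on top. Use only gentle pushes of the fingertips or the outside of the fingers: its black thumb lug is there to push it up by; grip nothing, and do not lift, shove or tip the stand. Leave the flag of the yellow stand, the petri dish, the beaker and the tape roll as they are.

Things in the scene. Friction and masses are not known exactly. Their poses are not given: they have to be found in the camera images.
- stand_blue: loose status stand with blue base (to work on), 0.9 kg: base plate 110 (x) x 180 (y) mm, top 14 mm high; uprights at x = +-48 mm, 10 x 24 mm, 78 mm high, carry a hinge axle along the stand's x; posts hold the flag level on either side. Origin: centre of the underside, on the worktop; z up; the flag lies on the +y side at the start, -y is the empty side. Turned up to 0.45 rad
- blue_pivot (a point): middle of the hinge axle of the blue stand, 70 mm above the worktop; does not turn with the flag; axes as the stand's
- blue_flag (a joint): angle of the blue stand's flag, rad: 0 = level over the +y side, red face with white bar up (starts at 0 to 0.3); pi/2 = upright; pi = level over the -y side, green face with white ring up, resting on its stop. The hinge is stiff (0.04 N m friction): the flag stays at any angle where it is left and does not fall
- blue_tip (a point): middle of the free end of the blue stand's flag, 80 mm from the axle; turns with the flag. The flag is a 60 g plate 70 mm wide along the axle, 6 mm thick, running from the axle, mid-plane through the axle
- blue_lug (a point): end of the black thumb lug on the red face of the blue stand's flag, 42 mm from the axle and square to the plate: straight above the axle at angle 0, turning with the flag. Lug 30 mm wide along the axle, 7 mm thick; a like one on the green face points the other way. Pushing the upper lug towards -y raises the flag
- stand_yellow: loose status stand with yellow base (to leave alone; same build), 0.9 kg: base plate 110 (x) x 180 (y) mm, top 14 mm high; uprights at x = +-48 mm, 10 x 24 mm, 78 mm high, carry a hinge axle along the stand's x; posts hold the flag level on either side. Origin: centre of the underside, on the worktop; z up; the flag lies on the +y side at the start, -y is the empty side. Turned up to 0.45 rad
- yellow_pivot (a point): middle of the hinge axle of the yellow stand, 70 mm above the worktop; does not turn with the flag; axes as the stand's
- yellow_flag (a joint): angle of the yellow stand's flag, rad: 0 = level over the +y side, red face with white bar up (starts at 0 to 0.3); pi/2 = upright; pi = level over the -y side, green face with white ring up, resting on its stop. The hinge is stiff (0.04 N m friction): the flag stays at any angle where it is left and does not fall
- yellow_tip (a point): middle of the free end of the yellow stand's flag, 80 mm from the axle; turns with the flag. The flag is a 60 g plate 70 mm wide along the axle, 6 mm thick, running from the axle, mid-plane through the axle
- yellow_lug (a point): end of the black thumb lug on the red face of the yellow stand's flag, 42 mm from the axle and square to the plate: straight above the axle at angle 0, turning with the flag. Lug 30 mm wide along the axle, 7 mm thick; a like one on the green face points the other way. Pushing the upper lug towards -y raises the flag
- dish: loose petri dish with lid, 64 mm across, 16 mm high, standing between the two stands; bystander; origin at the centre of its underside
- beaker: loose small beaker, 56 x 62 mm, 72 mm high, left of the stands; bystander; origin at the centre of its underside
- tape: loose roll of tape lying flat, 96 mm across, 25 mm high, right of the stands; bystander; origin at the centre of its underside

How it is judged:
By the outcome, as a careful person would: the job done as asked, in the order asked, and still so for the second after the job is handed in, with the robot touching nothing.
It also fails if it takes over 58 s, if anything falls off the work surface, if the arm or the gripper's body presses on something with over 40 N, if the wrist force passes 120 N, or if a joint passes its speed limit or range.

### The arm

A 6-joint arm with a two-finger parallel gripper is mounted at the origin on a cart in front of the work surface, level with it; the furniture and walls round the work are solid. World frame = base frame: x ahead of the robot, y to its left, z up, the work surface at z = 0. Lengths are in m, angles in rad, forces in N, time in s.
With the tool pointing down it reaches from about 0.375 to 0.9 m from the base axis. Payload 3.1 kg.
Tool frame: the origin (TCP) lies midway between the tips of the shut fingers; the grasp point (between the pads) lies 19 mm behind it; z points along the fingers, y is the line along which they close (so a half turn about z gives the same grasp; the last joint's range is limited). The gripper opens to 85 mm and grips with 20 to 120 N. Pads are 22 mm wide; open, the fingers measure 114 mm over their backs; the gripper's body (76 mm by 85 mm) begins 54 mm behind the grasp point. The pads swing forward as they close: fully open they stand 13 mm farther back than shut.
Start: joints at [-1.435, 0.527, 1.433, -0, 1.181, -0.178], TCP at [0.193, -0.594, 0.231] pointing down, gripper open.
Joint ranges: [-3.08, 3.08], [-0.75, 2.2], [0.22, 2.44], [-1.43, 4.57], [0, 2.65], [-2.85, 2.85]. Speed limits (rad/s): [2.79, 2.79, 3.14, 3.14, 3.14, 3.14].

### API

Orientations are given as a unit quaternion [x, y, z, w].
In Python, from bench import robot, cams, job gives the robot as it stands.
- The arm moves only by the tool carry_out, never from a script. Its argument "series" is a list of rows, each an object of numbers: "ax", "ay", "az": the turn, a rotation vector about the tool's x, y, z in units of 5 degrees (1.0 is 5 degrees); "x", "y", "z": the shift along the tool's x, y, z in cm; "jaw": the closure in counts, from 0 (fully open) to 255 (shut). A call has 1 to 12 rows; each row is the pose to reach, as a shift and turn from the pose commanded when the call began, along the tool's axes at that moment; what a row does not reach only later rows make up. A row lasts 1/12 s, in which the tool goes at most 41.7 mm and 7.16 degrees, less where a joint would pass 70% of its speed; a pose out of reach is approached as far as the arm can. A call with a gripper value outside its range is refused whole. The fingers move at their own pace and stop on an object; "force" is the grip in N (left out, the last holds). Time passes only in rows, so rows that repeat a pose let the fingers close. It gives the time, the measured TCP pose, the force, the opening and the grip force at its end, in the units of the state.
- robot.sense(): the state, without advancing time (a new reading comes with each control period).
- cams.snapshot(name): name is "scene" or "top" or "wrist"; returns a dict with "frame" (400x640x3 uint8, blue, green, red), "fov_y" (degrees; the focal length in pixels is half the picture's height over the tangent of half this angle, whatever the lens; pixels are square), "cx", "cy" (the principal point, pixels), "R" (3x3) and "t" (3): a world point X has camera coordinates R X + t. Camera axes: x right, y down, z forward; pixel columns grow to the right and rows downward; lengths in m; the calibration is good to about 2 mm. A picture is of the moment at which its call begins. There is no depth.
- job.hand_in(): hands the job in; it is judged then, once.
The state is a dict: "time": time; "qpos": joint angles; "qd": joint speeds; "tau": joint torques, N m; "tool_pos": TCP position; "tool_rot": TCP orientation; "wrist_force": force on the tool from outside, world axes, zero at the start; "torque": the same for the moment, N m; "finger_gap": opening from 0.0 (shut) to 1.0 (fully open); "finger_force": force on a finger pad.
Only numpy, scipy, OpenCV 4.12 (cv2) and the standard library are available. Lean on these libraries where they do the work, as an engineer would, in place of code of your own. Each camera call takes 0.05 s, during which the arm holds its last target. There are 200 camera calls.

## Working session

There is one attempt and no reset: what is moved stays moved. The work goes in short steps, Python scripts to look and compute and a tool call to move; the robot and the scene stay as the last step left them, time stands still between calls to the robot, and variables do not carry over. Pictures are saved under pics/ and viewed, at most 10 in all, crops included, and the job is handed in when it is done.

Besides the shell and the picture viewer there is one more tool, called after "Request:" as name([rows], argument=value, ...), one row to a line, values as JSON. carry_out: Moves the arm, as the interface text tells. Its arguments: {"type":"object","properties":{"series":{"type":"array","items":{"type":"object","properties":{"ax":{"type":"number"},"ay":{"type":"number"},"az":{"type":"number"},"x":{"type":"number"},"y":{"type":"number"},"z":{"type":"number"},"jaw":{"type":"number"}}}},"force":{"type":"number"}},"required":["series"]}

```bash
mkdir -p pics; python3 - <<'E'
from bench import robot,cams
import cv2,numpy as np
s=robot.sense();print({k:np.round(v,3) for k,v in s.items()})
for n in("top","scene"):
    d=cams.snapshot(n);cv2.imwrite(f"pics/{n}0.png",d["frame"]);print(n,d["fov_y"],d["cx"],d["cy"],np.round(d["R"],4).tolist(),np.round(d["t"],4))
    np.savez(f"{n}0.npz",**d)
E
```

```text
{'time': np.float64(0.0), 'qpos': array([-1.435,  0.528,  1.434,  0.   ,  1.181, -0.178]), 'qd': array([-0.   , -0.001,  0.   ,  0.   , -0.001,  0.   ]), 'tau': array([ 0.0000e+00, -4.4235e+01, -1.7802e+01, -0.0000e+00,  8.0000e-03,
        0.0000e+00]), 'tool_pos': array([ 0.193, -0.594,  0.23 ]), 'tool_rot': array([ 0.988,  0.156,  0.   , -0.001]), 'wrist_force': array([0.297, 0.142, 0.018]), 'torque': array([0.023, 0.016, 0.024]), 'finger_force': np.float64(0.0), 'finger_gap': np.float64(0.998)}
top 52.8983718293303 318.90014921130717 204.35411978952456 [[0.0171, -0.9997, 0.0162], [-0.987, -0.0194, -0.1594], [0.1597, -0.0132, -0.9871]] [-0.0239  0.5216  1.4468]
scene 49.77507975625217 314.69999530896655 201.5273742542894 [[-0.8018, -0.5973, -0.0205], [-0.3153, 0.4519, -0.8345], [0.5077, -0.6626, -0.5507]] [0.3789 0.2406 1.0102]
```

View pics/top0.png

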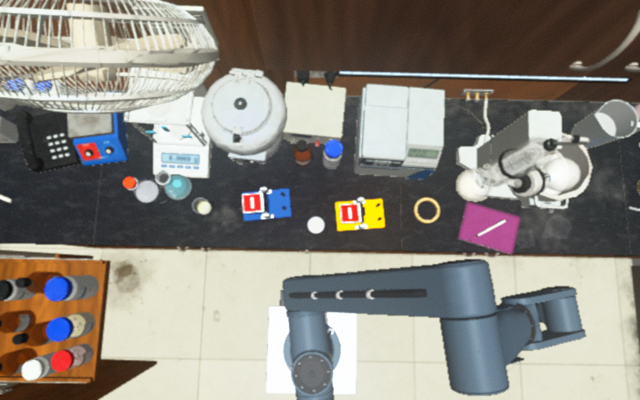

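View pics/scene0.png

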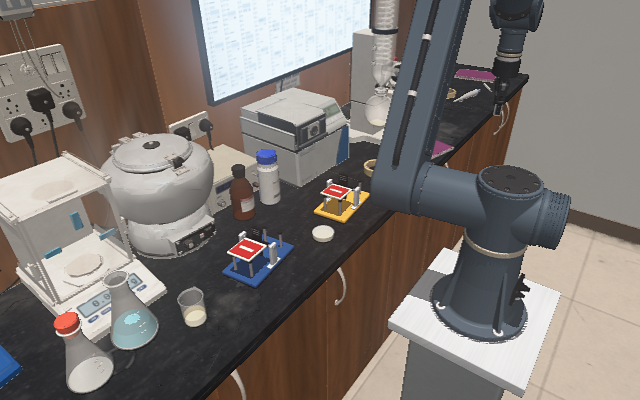

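The top view shows the blue stand near (266,204) with its flag on the left (+y), the yellow stand at (360,214), the dish at (316,225), the beaker at (202,206) and the tape at (427,210). I'll take enlarged crops next to measure from.

```bash
python3 - <<'E'
import cv2,numpy as np
a=np.load("top0.npz")["frame"][180:230,230:300];b=np.load("scene0.npz")["frame"][220:290,215:305]
a=cv2.resize(a,None,fx=8,fy=8,interpolation=cv2.INTER_CUBIC);b=cv2.resize(b,None,fx=8,fy=8,interpolation=cv2.INTER_CUBIC)
cv2.imwrite("pics/ca.png",a);cv2.imwrite("pics/cb.png",b)
E
```

```text
(no output)
```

View pics/ca.png

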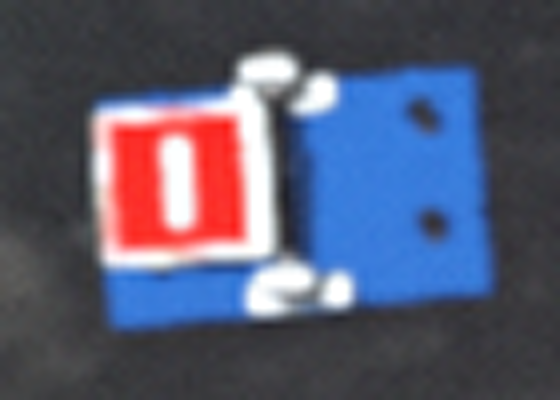

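View pics/cb.png

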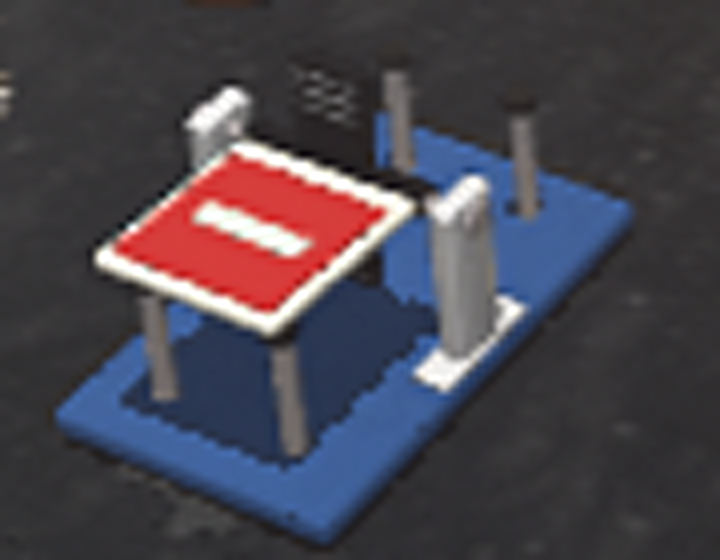

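In crop A the base top corners are at (93,103), (475,67), (493,293) and (110,327). In crop B the base corners are at (60,415), (330,527) and (630,208). The flag's tip corners there are at (95,258) and (270,330). I'll fit the stand pose and flag angle to these points.

```bash
cat > fit.py <<'E'
import numpy as np
from scipy.optimize import least_squares
def proj(d,X):
    f=200/np.tan(np.radians(float(d["fov_y"]))/2);c=np.asarray(X)@d["R"].T+d["t"]
    return np.c_[d["cx"]+f*c[:,0]/c[:,2],d["cy"]+f*c[:,1]/c[:,2]]
def w(p,X):
    c,s=np.cos(p[2]),np.sin(p[2]);X=np.asarray(X,float);return np.c_[p[0]+c*X[:,0]-s*X[:,1],p[1]+s*X[:,0]+c*X[:,1],X[:,2]]
B=[[.055,.09,.014],[.055,-.09,.014],[-.055,-.09,.014],[-.055,.09,.014]]
def tip(th,r=.08,h=.003): 
    return [[x,r*np.cos(th)-h*np.sin(th),.07+r*np.sin(th)+h*np.cos(th)] for x in(.035,-.035)]
E
python3 - <<'E'
from fit import *
T=np.load("top0.npz");S=np.load("scene0.npz")
k=lambda a,o:(np.array(a)+.5)/8-.5+o
bt=k([[93,103],[475,67],[493,293],[110,327]],[230,180]);tt=k([[92,110],[104,262]],[230,180])
bs=k([[60,415],[330,527],[630,208]],[215,220]);ts=k([[95,258],[270,330]],[215,220])
def r(p,split=0):
    th=p[3];a=[(proj(T,w(p,B))-bt),(proj(T,w(p,tip(th)))-tt),(proj(S,w(p,np.array(B)[[0,3,2]]))-bs),(proj(S,w(p,tip(th)))-ts)]
    return a if split else np.vstack(a).ravel()
o=least_squares(r,[.6,.15,0,.1]);print(o.x,*[np.round(i,1).tolist() for i in r(o.x,1)])
p=o.x;print("pivot",p[:2]);
# beaker, dish rough from top
f=200/np.tan(np.radians(float(T["fov_y"]))/2)
for n,u,v,z in(("beaker",203,206,.05),("dish",316,225,.016),("yellow",360,214,.014)):
    d=T["R"].T@[(u-T["cx"])/f,(v-T["cy"])/f,1];C=-T["R"].T@T["t"];print(n,C+d*(z-C[2])/d[2])
E
```

```text
[0.52176943 0.18355778 0.12053439 0.05364141] [[0.1, 0.2], [-0.2, 0.0], [0.2, 0.4], [0.1, 1.0]] [[0.4, 1.2], [0.3, 1.3]] [[-1.8, -0.8], [-0.8, -0.2], [0.7, -1.3]] [[-0.8, -0.1], [0.0, -0.2]]
pivot [0.52176943 0.18355778]
beaker [0.506246   0.41020946 0.05      ]
dish [ 0.44784696 -0.00519975  0.016     ]
yellow [ 0.49279186 -0.17011229  0.014     ]
```

Request:
carry_out([
  {"x": 56.2,"y": -68.8,"z": 0,"az": 2.2,"jaw": 255},
  {"x": 56.2,"y": -68.8,"z": 0,"az": 2.2,"jaw": 255},
  {"x": 56.2,"y": -68.8,"z": 0,"az": 2.2,"jaw": 255},
  {"x": 56.2,"y": -68.8,"z": 0,"az": 2.2,"jaw": 255},
  {"x": 56.2,"y": -68.8,"z": 0,"az": 2.2,"jaw": 255},
  {"x": 56.2,"y": -68.8,"z": 0,"az": 2.2,"jaw": 255},
  {"x": 56.2,"y": -68.8,"z": 0,"az": 2.2,"jaw": 255},
  {"x": 56.2,"y": -68.8,"z": 0,"az": 2.2,"jaw": 255},
  {"x": 56.2,"y": -68.8,"z": 0,"az": 2.2,"jaw": 255},
  {"x": 56.2,"y": -68.8,"z": 0,"az": 2.2,"jaw": 255},
  {"x": 56.2,"y": -68.8,"z": 0,"az": 2.2,"jaw": 255},
  {"x": 56.2,"y": -68.8,"z": 0,"az": 2.2,"jaw": 255},
])

```text
schema error: expected keys ax, ay, az, x, y, z, jaw
```

Request:
carry_out([
  {"x": 56.2,"y": -68.8,"z": 0,"ax": 0,"ay": 0,"az": 2.2,"jaw": 255},
  {"x": 56.2,"y": -68.8,"z": 0,"ax": 0,"ay": 0,"az": 2.2,"jaw": 255},
  {"x": 56.2,"y": -68.8,"z": 0,"ax": 0,"ay": 0,"az": 2.2,"jaw": 255},
  {"x": 56.2,"y": -68.8,"z": 0,"ax": 0,"ay": 0,"az": 2.2,"jaw": 255},
  {"x": 56.2,"y": -68.8,"z": 0,"ax": 0,"ay": 0,"az": 2.2,"jaw": 255},
  {"x": 56.2,"y": -68.8,"z": 0,"ax": 0,"ay": 0,"az": 2.2,"jaw": 255},
  {"x": 56.2,"y": -68.8,"z": 0,"ax": 0,"ay": 0,"az": 2.2,"jaw": 255},
  {"x": 56.2,"y": -68.8,"z": 0,"ax": 0,"ay": 0,"az": 2.2,"jaw": 255},
  {"x": 56.2,"y": -68.8,"z": 0,"ax": 0,"ay": 0,"az": 2.2,"jaw": 255},
  {"x": 56.2,"y": -68.8,"z": 0,"ax": 0,"ay": 0,"az": 2.2,"jaw": 255},
  {"x": 56.2,"y": -68.8,"z": 0,"ax": 0,"ay": 0,"az": 2.2,"jaw": 255},
  {"x": 56.2,"y": -68.8,"z": 0,"ax": 0,"ay": 0,"az": 2.2,"jaw": 255},
])

```text
time: 1.1
tool_pos: [0.3744, -0.1265, 0.2313]
tool_rot: [0.998, 0.061, 0.0, -0.0]
wrist_force: [0.3, 0.2, -1.0]
finger_gap: 0.004
finger_force: 0.0
```

```bash
cat > st.py <<'E'
import sys,numpy as np
from bench import robot
from scipy.spatial.transform import Rotation as Ro
s=robot.sense();R=Ro.from_quat(s["tool_rot"]).as_matrix();p=s["tool_pos"]
S=Ro.from_euler("z",.1205).as_matrix();O=np.array([.5218,.1836,0])
print("t",s["time"],"local",np.round(S.T@(p-O),4),"F",np.round(s["wrist_force"],2),"Rlocal",np.round(S.T@R,3).tolist())
if len(sys.argv)>1:
    g=S@np.array(list(map(float,sys.argv[1:4])))+O
    G=S@np.diag([1,-1,-1.])
    print("shift cm",np.round(R.T@(g-p)*100,2),"turn",np.round(np.degrees(Ro.from_matrix(R.T@G).as_rotvec())/5,2))
E
python3 st.py 0 .05 .23
```

```text
t 1.1 local [-0.1837 -0.2901  0.2313] F [ 0.28  0.21 -0.98] Rlocal [[1.0, 0.001, 0.0], [0.001, -1.0, 0.0], [0.0, -0.0, -1.0]]
shift cm [ 18.39 -34.     0.13] turn [-0.   -0.    0.01]
```

Request:
carry_out([
  {"x": 18.4,"y": -34,"z": 0,"ax": 0,"ay": 0,"az": 0,"jaw": 255},
  {"x": 18.4,"y": -34,"z": 0,"ax": 0,"ay": 0,"az": 0,"jaw": 255},
  {"x": 18.4,"y": -34,"z": 0,"ax": 0,"ay": 0,"az": 0,"jaw": 255},
  {"x": 18.4,"y": -34,"z": 0,"ax": 0,"ay": 0,"az": 0,"jaw": 255},
  {"x": 18.4,"y": -34,"z": 0,"ax": 0,"ay": 0,"az": 0,"jaw": 255},
  {"x": 18.4,"y": -34,"z": 0,"ax": 0,"ay": 0,"az": 0,"jaw": 255},
  {"x": 18.4,"y": -34,"z": 0,"ax": 0,"ay": 0,"az": 0,"jaw": 255},
  {"x": 18.4,"y": -34,"z": 0,"ax": 0,"ay": 0,"az": 0,"jaw": 255},
  {"x": 18.4,"y": -34,"z": 0,"ax": 0,"ay": 0,"az": 0,"jaw": 255},
  {"x": 18.4,"y": -34,"z": 0,"ax": 0,"ay": 0,"az": 0,"jaw": 255},
  {"x": 18.4,"y": -34,"z": 0,"ax": 0,"ay": 0,"az": 0,"jaw": 255},
  {"x": 18.4,"y": -34,"z": 0,"ax": 0,"ay": 0,"az": 0,"jaw": 255},
])

```text
time: 2.1
tool_pos: [0.5148, 0.2315, 0.2306]
tool_rot: [0.998, 0.062, -0.001, 0.0]
wrist_force: [-1.2, -0.2, 0.5]
finger_gap: 0.001
finger_force: 0.0
```

```bash
python3 st.py 0 .042 .095
```

```text
t 2.1 local [-0.0012  0.0484  0.2306] F [-1.16 -0.15  0.46] Rlocal [[1.0, 0.003, -0.002], [0.003, -1.0, -0.001], [-0.002, 0.001, -1.0]]
shift cm [ 0.14  0.62 13.56] turn [0.01 0.02 0.04]
```

Request:
carry_out([
  {"x": 0,"y": 0.3,"z": 3,"ax": 0,"ay": 0,"az": 0,"jaw": 255},
  {"x": 0,"y": 0.5,"z": 6,"ax": 0,"ay": 0,"az": 0,"jaw": 255},
  {"x": 0,"y": 0.5,"z": 9,"ax": 0,"ay": 0,"az": 0,"jaw": 255},
  {"x": 0,"y": 0.5,"z": 11,"ax": 0,"ay": 0,"az": 0,"jaw": 255},
  {"x": 0,"y": 0.5,"z": 12.5,"ax": 0,"ay": 0,"az": 0,"jaw": 255},
  {"x": 0,"y": 0.5,"z": 13.5,"ax": 0,"ay": 0,"az": 0,"jaw": 255},
  {"x": 0,"y": 0.5,"z": 13.5,"ax": 0,"ay": 0,"az": 0,"jaw": 255},
  {"x": 0,"y": 0.5,"z": 13.5,"ax": 0,"ay": 0,"az": 0,"jaw": 255},
  {"x": 0,"y": 0.5,"z": 13.5,"ax": 0,"ay": 0,"az": 0,"jaw": 255},
])

```text
time: 2.85
tool_pos: [0.5169, 0.2259, 0.0973]
tool_rot: [0.998, 0.06, 0.001, -0.0]
wrist_force: [0.3, 0.4, 0.4]
finger_gap: 0.002
finger_force: 0.0
```

```bash
python3 st.py 0 -.01 .095; python3 - <<'E'
from bench import cams
import cv2,numpy as np
for n in("scene",):
    f=cams.snapshot(n)["frame"][180:300,190:330];cv2.imwrite("pics/c1.png",cv2.resize(f,None,fx=5,fy=5,interpolation=cv2.INTER_CUBIC))
E
```

```text
t 2.85 local [0.0002 0.0426 0.0973] F [0.34 0.37 0.37] Rlocal [[1.0, 0.001, 0.002], [0.001, -1.0, 0.0], [0.002, -0.0, -1.0]]
shift cm [-0.02  5.26  0.23] turn [-0.   -0.02  0.01]
```

View pics/c1.png

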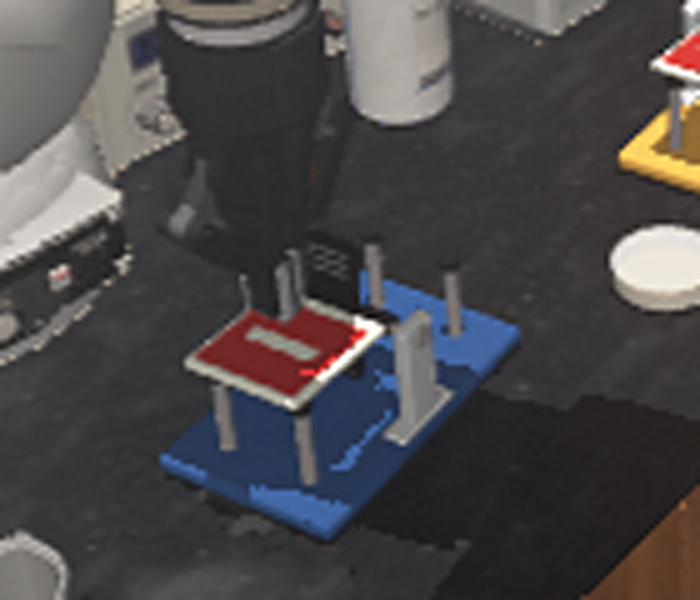

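The view shows the closed fingertips just above the flag, at about (280,310). They are on the flag side of the black lug at (330,265), so I can push.

Request:
carry_out([
  {"x": 0,"y": 0.6,"z": 0.1,"ax": 0,"ay": 0,"az": 0,"jaw": 255},
  {"x": 0,"y": 1.2,"z": 0.1,"ax": 0,"ay": 0,"az": 0,"jaw": 255},
  {"x": 0,"y": 1.7,"z": 0.1,"ax": 0,"ay": 0,"az": 0,"jaw": 255},
  {"x": 0,"y": 2.2,"z": 0.1,"ax": 0,"ay": 0,"az": 0,"jaw": 255},
  {"x": 0,"y": 2.6,"z": 0.1,"ax": 0,"ay": 0,"az": 0,"jaw": 255},
  {"x": 0,"y": 3.0,"z": 0.1,"ax": 0,"ay": 0,"az": 0,"jaw": 255},
  {"x": 0,"y": 3.4,"z": 0.1,"ax": 0,"ay": 0,"az": 0,"jaw": 255},
  {"x": 0,"y": 3.8,"z": 0.1,"ax": 0,"ay": 0,"az": 0,"jaw": 255},
  {"x": 0,"y": 4.2,"z": 0.1,"ax": 0,"ay": 0,"az": 0,"jaw": 255},
  {"x": 0,"y": 4.6,"z": 0.1,"ax": 0,"ay": 0,"az": 0,"jaw": 255},
  {"x": 0,"y": 5.0,"z": 0.1,"ax": 0,"ay": 0,"az": 0,"jaw": 255},
  {"x": 0,"y": 5.2,"z": 0.1,"ax": 0,"ay": 0,"az": 0,"jaw": 255},
])

```text
time: 3.9
tool_pos: [0.5226, 0.1743, 0.0953]
tool_rot: [0.998, 0.061, -0.0, 0.0]
wrist_force: [0.2, 1.8, 0.4]
finger_gap: 0.002
finger_force: 0.7
```

```bash
python3 st.py 0 -.01 .095; python3 - <<'E'
from bench import cams
import cv2,numpy as np
for n in("scene",):
    f=cams.snapshot(n)["frame"][180:300,190:330];cv2.imwrite("pics/c2.png",cv2.resize(f,None,fx=5,fy=5,interpolation=cv2.INTER_CUBIC))
E
```

```text
t 3.9 local [-0.0004 -0.0093  0.0953] F [0.22 1.82 0.37] Rlocal [[1.0, 0.001, -0.0], [0.001, -1.0, -0.0], [-0.0, 0.0, -1.0]]
shift cm [0.04 0.07 0.03] turn [0.   0.   0.01]
```

View pics/c2.png

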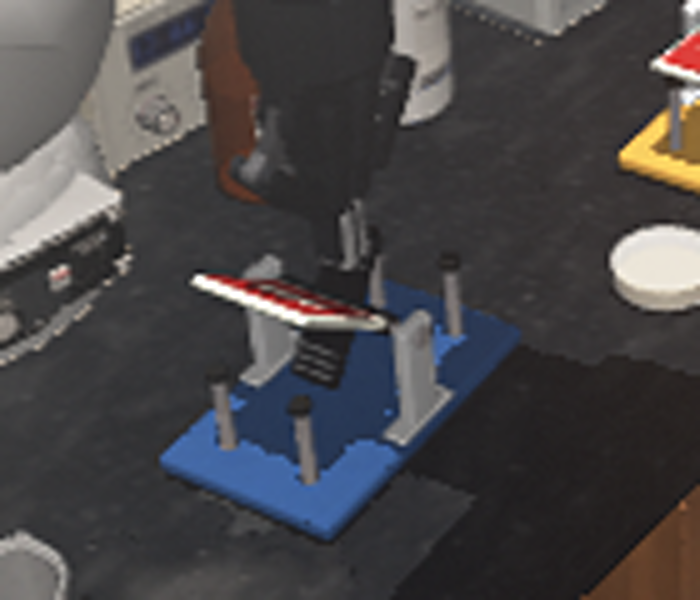

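The flag is rising, with its tip corners at (192,282) and (307,325), and the base has not moved. I'll estimate the angle.

```bash
cat > ang.py <<'E'
from fit import *
import sys
S=np.load("scene0.npz");m=np.array(eval(sys.argv[1]));p=[.5218,.1836,.1205]
m=(m+.5)/5-.5+[190,180]
for h in(.003,-.003,):
    o=least_squares(lambda t:(proj(S,w(p,tip(t[0],h=h)))-m).ravel(),[.8]);print(np.degrees(o.x),np.round(o.fun,1))
E
python3 ang.py "[[192,282],[307,325]]"
```

```text
[33.64830031] [-0.6 -0.2 -0.7 -0.2]
[37.94347103] [-0.6 -0.2 -0.7 -0.2]
```

Request:
carry_out([
  {"x": 0,"y": 0.4,"z": 0,"ax": 0,"ay": 0,"az": 0,"jaw": 255},
  {"x": 0,"y": 0.8,"z": 0,"ax": 0,"ay": 0,"az": 0,"jaw": 255},
  {"x": 0,"y": 1.2,"z": 0,"ax": 0,"ay": 0,"az": 0,"jaw": 255},
  {"x": 0,"y": 1.2,"z": 0,"ax": 0,"ay": 0,"az": 0,"jaw": 255},
  {"x": 0,"y": 0.9,"z": -1,"ax": 0,"ay": 0,"az": 0,"jaw": 255},
  {"x": 0,"y": 0.9,"z": -4,"ax": 0,"ay": 0,"az": 0,"jaw": 255},
  {"x": 0,"y": 0.9,"z": -8,"ax": 0,"ay": 0,"az": 0,"jaw": 255},
  {"x": 0,"y": -3,"z": -9.5,"ax": 0,"ay": 0,"az": 0,"jaw": 255},
  {"x": 0,"y": -7,"z": -9.5,"ax": 0,"ay": 0,"az": 0,"jaw": 255},
  {"x": 0,"y": -10.5,"z": -9.5,"ax": 0,"ay": 0,"az": 0,"jaw": 255},
  {"x": 0,"y": -10.5,"z": -9.5,"ax": 0,"ay": 0,"az": 0,"jaw": 255},
])

```text
time: 4.87
tool_pos: [0.5091, 0.2846, 0.1921]
tool_rot: [0.998, 0.063, 0.002, -0.002]
wrist_force: [-0.6, 0.6, -0.5]
finger_gap: 0.001
finger_force: 0.0
```

```bash
python3 st.py 0 .095 .105; python3 - <<'E'
from bench import cams
import cv2,numpy as np
for n in("scene",):
    f=cams.snapshot(n)["frame"][180:300,190:330];cv2.imwrite("pics/c3.png",cv2.resize(f,None,fx=5,fy=5,interpolation=cv2.INTER_CUBIC))
E
```

```text
t 4.8667 local [-0.0004  0.1018  0.1921] F [-0.61  0.62 -0.46] Rlocal [[1.0, 0.006, 0.004], [0.006, -1.0, 0.003], [0.004, -0.003, -1.0]]
shift cm [0.01 0.7  8.71] turn [-0.03 -0.04  0.07]
```

View pics/c3.png

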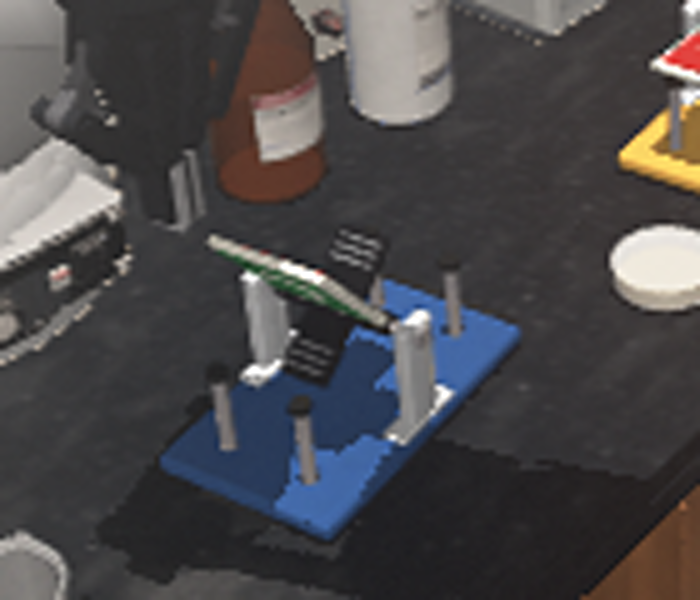

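The flag now stands at about 50° with its tip edge at about (210–310, 240–275), and the fingers are clear behind it at (180,220). Next I go down on the +y side and push over the hinge.

Request:
carry_out([
  {"x": 0,"y": 0,"z": 4,"ax": 0,"ay": 0,"az": 0,"jaw": 255},
  {"x": 0,"y": 0,"z": 7,"ax": 0,"ay": 0,"az": 0,"jaw": 255},
  {"x": 0,"y": 0,"z": 8.4,"ax": 0,"ay": 0,"az": 0,"jaw": 255},
  {"x": 0,"y": 1.2,"z": 8.4,"ax": 0,"ay": 0,"az": 0,"jaw": 255},
  {"x": 0,"y": 2.4,"z": 8.4,"ax": 0,"ay": 0,"az": 0,"jaw": 255},
  {"x": 0,"y": 3.2,"z": 8.4,"ax": 0,"ay": 0,"az": 0,"jaw": 255},
  {"x": 0,"y": 3.8,"z": 8.4,"ax": 0,"ay": 0,"az": 0,"jaw": 255},
  {"x": 0,"y": 4.4,"z": 8.4,"ax": 0,"ay": 0,"az": 0,"jaw": 255},
  {"x": 0,"y": 5.0,"z": 8.4,"ax": 0,"ay": 0,"az": 0,"jaw": 255},
  {"x": 0,"y": 5.6,"z": 8.4,"ax": 0,"ay": 0,"az": 0,"jaw": 255},
  {"x": 0,"y": 6.2,"z": 8.4,"ax": 0,"ay": 0,"az": 0,"jaw": 255},
  {"x": 0,"y": 6.8,"z": 8.4,"ax": 0,"ay": 0,"az": 0,"jaw": 255},
])

```text
time: 5.92
tool_pos: [0.5191, 0.2127, 0.1098]
tool_rot: [0.998, 0.06, 0.002, -0.001]
wrist_force: [-5.9, 6.0, 27.7]
finger_gap: -0.001
finger_force: 14.7
```

```bash
python3 st.py 0 -.045 .108
```

```text
t 5.9167 local [0.0008 0.0292 0.1098] F [-5.93  5.99 27.69] Rlocal [[1.0, 0.0, 0.004], [0.0, -1.0, 0.003], [0.004, -0.003, -1.0]]
shift cm [-0.08  7.42  0.16] turn [-0.03 -0.04  0.01]
```

Upward force on the tool is 28 N: the flag tip seems wedged under the finger's shoulder. I'll back off and look.

Request:
carry_out([
  {"x": 0,"y": -1,"z": 0,"ax": 0,"ay": 0,"az": 0,"jaw": 255},
  {"x": 0,"y": -2,"z": 0,"ax": 0,"ay": 0,"az": 0,"jaw": 255},
  {"x": 0,"y": -3,"z": 0,"ax": 0,"ay": 0,"az": 0,"jaw": 255},
  {"x": 0,"y": -3,"z": 0,"ax": 0,"ay": 0,"az": 0,"jaw": 255},
])

```text
time: 6.25
tool_pos: [0.514, 0.2428, 0.1062]
tool_rot: [0.998, 0.062, 0.0, -0.0]
wrist_force: [0.1, 0.2, 0.5]
finger_gap: -0.001
finger_force: 0.0
```

```bash
python3 st.py 0 .09 .17; python3 - <<'E'
from bench import cams
import cv2,numpy as np
for n in("scene",):
    f=cams.snapshot(n)["frame"][180:300,190:330];cv2.imwrite("pics/c4.png",cv2.resize(f,None,fx=5,fy=5,interpolation=cv2.INTER_CUBIC))
E
```

```text
t 6.25 local [-0.0006  0.0597  0.1062] F [0.12 0.18 0.48] Rlocal [[1.0, 0.003, 0.0], [0.003, -1.0, 0.0], [0.0, -0.0, -1.0]]
shift cm [ 0.07 -3.03 -6.38] turn [-0.   -0.    0.04]
```

View pics/c4.png

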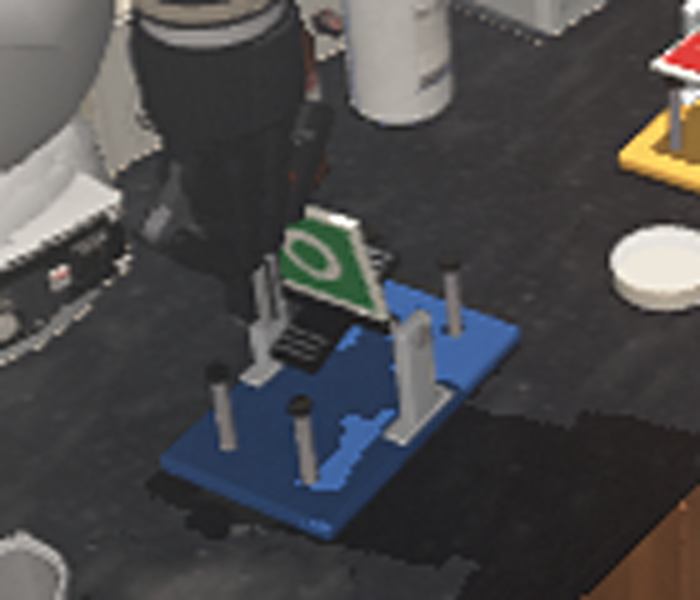

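The flag is now about 80° up, with its green face visible and top edge at (310–350, 210–220), and the stand has not moved. I'll raise the fingertips so only their thin ends touch near the flag's free edge.

Request:
carry_out([
  {"x": 0,"y": 0,"z": -1.5,"ax": 0,"ay": 0,"az": 0,"jaw": 255},
  {"x": 0,"y": 0.5,"z": -2.5,"ax": 0,"ay": 0,"az": 0,"jaw": 255},
  {"x": 0,"y": 1.5,"z": -2.5,"ax": 0,"ay": 0,"az": 0,"jaw": 255},
  {"x": 0,"y": 2.5,"z": -2.5,"ax": 0,"ay": 0,"az": 0,"jaw": 255},
  {"x": 0,"y": 3.3,"z": -2.5,"ax": 0,"ay": 0,"az": 0,"jaw": 255},
  {"x": 0,"y": 3.9,"z": -2.5,"ax": 0,"ay": 0,"az": 0,"jaw": 255},
  {"x": 0,"y": 4.5,"z": -2.5,"ax": 0,"ay": 0,"az": 0,"jaw": 255},
  {"x": 0,"y": 5.1,"z": -2.5,"ax": 0,"ay": 0,"az": 0,"jaw": 255},
  {"x": 0,"y": 5.7,"z": -2.5,"ax": 0,"ay": 0,"az": 0,"jaw": 255},
  {"x": 0,"y": 6.0,"z": -2.5,"ax": 0,"ay": 0,"az": 0,"jaw": 255},
])

```text
time: 7.13
tool_pos: [0.5216, 0.1808, 0.131]
tool_rot: [0.998, 0.061, -0.0, 0.0]
wrist_force: [-0.1, 0.6, -0.4]
finger_gap: 0.002
finger_force: 0.3
```

```bash
python3 st.py 0 -.03 .129
```

```text
t 7.1333 local [-0.0005 -0.0028  0.131 ] F [-0.13  0.6  -0.42] Rlocal [[1.0, 0.001, -0.001], [0.001, -1.0, -0.0], [-0.001, 0.0, -1.0]]
shift cm [0.05 2.72 0.2 ] turn [0.   0.01 0.01]
```

Request:
carry_out([
  {"x": 0,"y": 0.6,"z": 0,"ax": 0,"ay": 0,"az": 0,"jaw": 255},
  {"x": 0,"y": 1.2,"z": 0,"ax": 0,"ay": 0,"az": 0,"jaw": 255},
  {"x": 0,"y": 1.8,"z": 0.1,"ax": 0,"ay": 0,"az": 0,"jaw": 255},
  {"x": 0,"y": 2.4,"z": 0.2,"ax": 0,"ay": 0,"az": 0,"jaw": 255},
  {"x": 0,"y": 2.9,"z": 0.4,"ax": 0,"ay": 0,"az": 0,"jaw": 255},
  {"x": 0,"y": 3.4,"z": 0.8,"ax": 0,"ay": 0,"az": 0,"jaw": 255},
  {"x": 0,"y": 3.9,"z": 1.2,"ax": 0,"ay": 0,"az": 0,"jaw": 255},
  {"x": 0,"y": 4.3,"z": 1.6,"ax": 0,"ay": 0,"az": 0,"jaw": 255},
  {"x": 0,"y": 4.7,"z": 2.1,"ax": 0,"ay": 0,"az": 0,"jaw": 255},
  {"x": 0,"y": 5.0,"z": 2.6,"ax": 0,"ay": 0,"az": 0,"jaw": 255},
  {"x": 0,"y": 5.2,"z": 3.0,"ax": 0,"ay": 0,"az": 0,"jaw": 255},
])

```text
time: 8.05
tool_pos: [0.5279, 0.1296, 0.1006]
tool_rot: [0.998, 0.061, -0.0, 0.0]
wrist_force: [1.0, 0.4, -0.4]
finger_gap: 0.001
finger_force: 0.2
```

```bash
python3 st.py 0 -.06 .073
```

```text
t 8.05 local [-0.0004 -0.0543  0.1006] F [ 1.01  0.43 -0.38] Rlocal [[1.0, 0.001, -0.001], [0.001, -1.0, -0.0], [-0.001, 0.0, -1.0]]
shift cm [0.04 0.57 2.76] turn [0.   0.01 0.01]
```

Request:
carry_out([
  {"x": 0,"y": 0.2,"z": 0.5,"ax": 0,"ay": 0,"az": 0,"jaw": 255},
  {"x": 0,"y": 0.4,"z": 1.0,"ax": 0,"ay": 0,"az": 0,"jaw": 255},
  {"x": 0,"y": 0.5,"z": 1.5,"ax": 0,"ay": 0,"az": 0,"jaw": 255},
  {"x": 0,"y": 0.5,"z": 1.9,"ax": 0,"ay": 0,"az": 0,"jaw": 255},
  {"x": 0,"y": 0.5,"z": 2.2,"ax": 0,"ay": 0,"az": 0,"jaw": 255},
  {"x": 0,"y": 0.5,"z": 2.4,"ax": 0,"ay": 0,"az": 0,"jaw": 255},
  {"x": 0,"y": 0.5,"z": 2.5,"ax": 0,"ay": 0,"az": 0,"jaw": 255},
  {"x": 0,"y": 0.5,"z": 2.5,"ax": 0,"ay": 0,"az": 0,"jaw": 255},
])

```text
time: 8.72
tool_pos: [0.5285, 0.1253, 0.0761]
tool_rot: [0.998, 0.061, -0.0, -0.0]
wrist_force: [-0.8, -0.2, 0.9]
finger_gap: -0.002
finger_force: 0.0
```

```bash
python3 st.py 0 -.06 .073
```

```text
t 8.7167 local [-0.0004 -0.0587  0.0761] F [-0.75 -0.22  0.85] Rlocal [[1.0, 0.001, -0.0], [0.001, -1.0, 0.0], [-0.0, -0.0, -1.0]]
shift cm [0.04 0.13 0.31] turn [-0.    0.    0.02]
```

Now 1 mm steps down until contact with the stop shows as a rise in force.

Request:
carry_out([
  {"x": 0,"y": 0,"z": 0.1,"ax": 0,"ay": 0,"az": 0,"jaw": 255},
  {"x": 0,"y": 0,"z": 0.2,"ax": 0,"ay": 0,"az": 0,"jaw": 255},
  {"x": 0,"y": 0,"z": 0.2,"ax": 0,"ay": 0,"az": 0,"jaw": 255},
  {"x": 0,"y": 0,"z": 0.2,"ax": 0,"ay": 0,"az": 0,"jaw": 255},
])

```text
time: 9.05
tool_pos: [0.5286, 0.1252, 0.0744]
tool_rot: [0.998, 0.061, 0.0, -0.0]
wrist_force: [0.8, -0.7, -0.5]
finger_gap: 0.003
finger_force: 0.0
```

Request:
carry_out([
  {"x": 0,"y": 0,"z": 0.1,"ax": 0,"ay": 0,"az": 0,"jaw": 255},
  {"x": 0,"y": 0,"z": 0.1,"ax": 0,"ay": 0,"az": 0,"jaw": 255},
  {"x": 0,"y": 0,"z": 0.1,"ax": 0,"ay": 0,"az": 0,"jaw": 255},
])

```text
time: 9.3
tool_pos: [0.5286, 0.1251, 0.0733]
tool_rot: [0.998, 0.061, 0.0, -0.0]
wrist_force: [0.0, -0.2, -0.9]
finger_gap: -0.0
finger_force: 0.0
```

Request:
carry_out([
  {"x": 0,"y": 0,"z": 0.1,"ax": 0,"ay": 0,"az": 0,"jaw": 255},
  {"x": 0,"y": 0,"z": 0.1,"ax": 0,"ay": 0,"az": 0,"jaw": 255},
  {"x": 0,"y": 0,"z": 0.1,"ax": 0,"ay": 0,"az": 0,"jaw": 255},
])

```text
time: 9.55
tool_pos: [0.5287, 0.1251, 0.0729]
tool_rot: [0.998, 0.061, 0.0, 0.0]
wrist_force: [-1.2, 0.1, 5.8]
finger_gap: -0.002
finger_force: 2.4
```

```bash
python3 st.py 0 -.06 .073; python3 - <<'E'
from bench import cams
import cv2,numpy as np
for n in("scene",):
    f=cams.snapshot(n)["frame"][180:300,190:330];cv2.imwrite("pics/c5.png",cv2.resize(f,None,fx=5,fy=5,interpolation=cv2.INTER_CUBIC))
E
```

```text
t 9.55 local [-0.0002 -0.0589  0.0729] F [-1.23  0.14  5.78] Rlocal [[1.0, 0.001, 0.0], [0.001, -1.0, -0.0], [0.0, 0.0, -1.0]]
shift cm [ 0.02  0.11 -0.01] turn [ 0.   -0.    0.01]
```

View pics/c5.png

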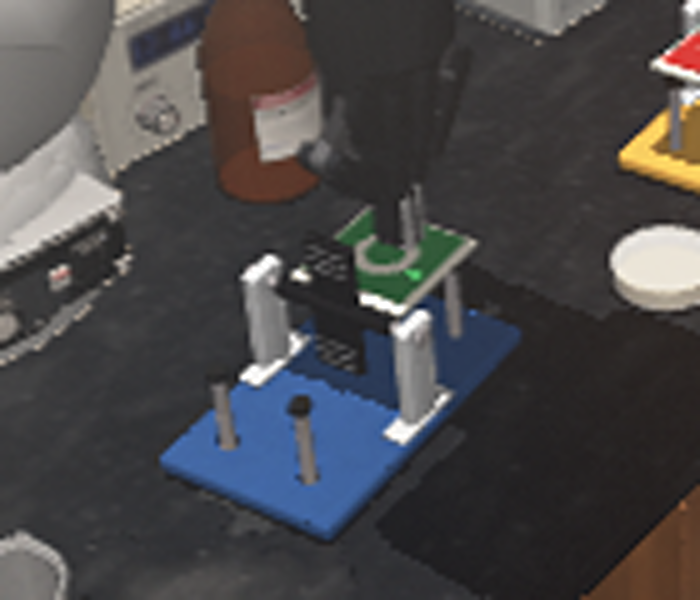

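The flag lies level on its stop with the green face up, around (400,260), at z = 0.073 with 5.8 N. The base corners haven't moved. I'll lift clear and do a final check.

Request:
carry_out([
  {"x": 0,"y": 0,"z": -0.5,"ax": 0,"ay": 0,"az": 0,"jaw": 255},
  {"x": 0,"y": 0,"z": -3,"ax": 0,"ay": 0,"az": 0,"jaw": 255},
  {"x": 0,"y": 0,"z": -7,"ax": 0,"ay": 0,"az": 0,"jaw": 255},
  {"x": 0,"y": 0,"z": -11,"ax": 0,"ay": 0,"az": 0,"jaw": 255},
  {"x": 0,"y": 0,"z": -14,"ax": 0,"ay": 0,"az": 0,"jaw": 255},
  {"x": 0,"y": 0,"z": -14,"ax": 0,"ay": 0,"az": 0,"jaw": 255},
  {"x": 0,"y": 0,"z": -14,"ax": 0,"ay": 0,"az": 0,"jaw": 255},
])

```text
time: 10.18
tool_pos: [0.5298, 0.1252, 0.2144]
tool_rot: [0.998, 0.061, 0.003, 0.0]
wrist_force: [-0.4, -0.9, 0.3]
finger_gap: 0.003
finger_force: 0.0
```

```bash
python3 - <<'E'
from bench import cams
import cv2,numpy as np
f=cams.snapshot("scene")["frame"][180:300,190:330];cv2.imwrite("pics/c6.png",cv2.resize(f,None,fx=5,fy=5,interpolation=cv2.INTER_CUBIC))
E
```

```text
(no output)
```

View pics/c6.png

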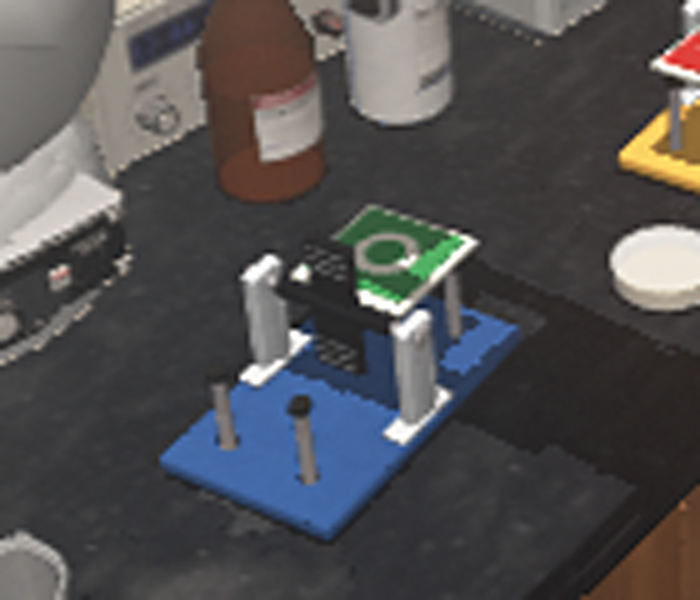

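The flag lies flat with its green face and white ring on top, around (400,255). The stand and the bystanders in view haven't moved, and the gripper is clear.

```bash
python3 -c "from bench import job;print(job.hand_in())"
```

```text
the job is handed in; nothing more can be done
None
```

The blue stand's flag is flipped and lies level on its stop, green face up. One mid-flip push briefly read 28 N at the wrist, so I backed off and re-approached. The blue stand did not visibly shift, and I touched nothing else. The job was handed in after about 10 s of the 58 s allowed.

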